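Sweep the used fixator clamps off the riser into the wash basket

ROBOT

A 6-joint arm with a two-finger parallel gripper is mounted at the origin on the work surface. World frame = base frame: x ahead of the robot, y to its left, z up, the work surface at z = 0. Lengths are in mm, angles in rad, forces in N, time in s.
With the tool pointing down it reaches from about 300 to 750 mm from the base axis. Payload 8.5 kg.
Tool frame: the origin (TCP) lies at the very end of the fingers, on their centre line; the grasp point (between the pads) lies 19 mm behind it; z points along the fingers, y is the line along which they close (so a half turn about z gives the same grasp; the last joint's range is limited). The gripper opens to 88 mm and grips with 3 to 60 N. Pads are 18 mm wide; open, the fingers measure 123 mm over their backs; the gripper's body (75 mm by 187 mm) begins 45 mm behind the grasp point.
Start: joints at [1.054, 0.381, 1.297, -0, 1.464, -0.215], TCP at [163.473, 525.125, 202.448] pointing down, gripper open.
Joint ranges: [-3.11, 3.11], [-0.89, 2.33], [0.22, 2.48], [-1.42, 4.56], [0.17, 2.85], [-2.88, 2.88]. Speed limits (rad/s): [2.39, 2.39, 3.14, 3.14, 3.14, 3.14].

INTERFACE

Orientations are given as a 3x3 rotation matrix whose columns are the frame's x, y, z axes.
In Python, from rig import ctrl, viewer, ticket gives the robot as it stands.
- The arm moves only by the tool send_rows, never from a script. Its argument "plan" is a list that holds one entry, the list of rows, each a list of 7 numbers: the shift along the tool's x, y, z in m, then the turn, a rotation vector about the tool's x, y, z in rad, then the opening, from 0 (shut) to 1 (fully open). A call has 1 to 20 rows; each row shifts and turns the commanded pose from where the row before left it, along the tool's axes as they then stand; what a row does not reach is not made up. A row lasts 1/10 s, in which the tool goes at most 50 mm and 8.59 degrees, less where a joint would pass 70% of its speed; a pose out of reach is approached as far as the arm can. A call is refused whole if a number of a shift passes 0.05 or a number of a turn 0.15, either way. A call with a gripper value outside its range is refused whole. The fingers move at their own pace and stop on an object; "newtons" is the grip in N (left out, the last holds). Time passes only in rows, so rows that do not move let the fingers close. It gives the time, the measured TCP pose, the force, the opening and the grip force at its end, in the units of the state.
- ctrl.read_state(): the state, without advancing time (a new reading comes with each control period).
- viewer.get_image(name): name is "scene" or "side" or "wrist"; returns the picture (420x560x3 uint8, red, green, blue); there is no depth.
- viewer.camera_model(name): a dict with "vertical_fov" (degrees; the focal length in pixels is half the picture's height over the tangent of half this angle, whatever the lens; pixels are square), "cx", "cy" (the principal point, pixels), "dist" ([k1, k2, p1, p2, k3] as OpenCV has them; the pictures are not rectified), "T" (4x4, takes a point from camera to world coordinates); the wrist camera has in their place "T_tool_cam" (4x4, takes a point from camera to tool coordinates, whose origin is the TCP and whose axes are the flange's). Camera axes: x right, y down, z forward; pixel columns grow to the right and rows downward; lengths in mm; the calibration is good to about 2 mm. A picture is of the moment at which its call begins: read the wrist's pose just before it. camera_model takes no time and is no camera call.
- ticket.close_job(): hands the job in; it is judged then, once.
The state is a dict: "t": time; "q": joint angles; "qvel": joint speeds; "joint_efforts": joint torques, N m; "tool_pos": TCP position; "ee_rot": TCP orientation; "wrist_force": force on the tool from outside, world axes, zero at the start; "moment": the same for the moment, N m; "gripper_width": finger opening in mm; "grasp_force": force on a finger pad.
Only numpy, scipy, OpenCV 4.12 (cv2) and the standard library are available. Lean on these libraries where they do the work, as an engineer would, in place of code of your own. Each camera call takes 0.05 s, during which the arm holds its last target. There are 200 camera calls.

TASK

The case is over: clear the three used blue fixator clamps off the steel riser by sweeping them with your fingertips across the deck and over its open edge, so that all three drop into the wire wash basket below. Do not pick them up or carry them, and leave the vial and the small blue pot on the riser standing where they are.

Things in the scene. Friction and masses are not known exactly. Their poses are not given: they have to be found in the camera images.
- riser: fixed bent-sheet steel upper tier on the instrument table: a flat deck 60 mm above the table, 250 mm wide (its x) and 240 mm deep (its y), with a 12 mm upstand, 3 mm thick, along its two sides (x = -125 and +125 mm) and its back (y = +120 mm); the edge at y = -120 mm is open, without an upstand. Origin: on the table under the middle of the deck; x along the open edge, -y points across the deck to the open edge, z up
- basket: fixed wire-mesh wash basket on the table below the riser's open edge, 286 mm (its x) by 186 mm (its y), 45 mm high, walls 3 mm, floor 5 mm thick; its axes are parallel to the riser's, its +y wall is tucked about 15 mm under the open edge and it reaches beyond both ends of that edge. Origin: centre of its underside, z up
- clamp1: used rod clamp of an external fixator, loose: two blue anodised jaws on a steel bolt, 34 mm (its x) by 28 mm (its y), 20 mm high over the bolt head (the jaws are 15 mm high, the flanged bolt head, 19 mm across, stands 5 mm above their middle), about 45 g, lying flat on the riser at any yaw; slides on the steel when pushed. Origin: centre of its underside, z up
- clamp2: as clamp1
- clamp3: as clamp1
- vial: unopened glass vial, loose, 32 mm in diameter, 52 mm high, with a red cap, standing on the riser in a row with the clamps (beside one or between two, about 62 mm from middle to middle); it stays. Origin: centre of its underside, z up
- pot: small blue open plastic pot, loose, 60 mm in diameter at the rim, 38 mm high, standing near the back of the riser, behind the row of clamps; at least 40 mm lies free between it and any clamp; it stays. Origin: centre of its underside, z up

How it is judged (in metres and radians):
At the end, for the whole second after the job is handed in: All three clamps lie still inside the wash basket, within its walls, none perched on its rim; the vial and the pot stand upright within 15 mm of where they started (x of clamp1 in the frame of basket between -0.143 and 0.143 m and y of clamp1 in the frame of basket between -0.093 and 0.093 m and z of each of clamp1, clamp2, clamp3 in the frame of basket below 0.05 m and linear speed of each of clamp1, clamp2, clamp3 below 0.02 m/s and x of clamp2 in the frame of basket between -0.143 and 0.143 m and y of clamp2 in the frame of basket between -0.093 and 0.093 m and x of clamp3 in the frame of basket between -0.143 and 0.143 m and y of clamp3 in the frame of basket between -0.093 and 0.093 m and distance of each of vial, pot from where it was at the start of the episode below 0.015 m and angle between each of vial, pot's own z axis and vertical below 0.15 rad); the robot touches nothing.
It fails at once if a clamp is lifted off the riser (more than 25 mm above the deck) instead of being swept (height (world z) of any of clamp1, clamp2, clamp3 above 0.085 m).
It fails at once if a clamp is carried out over the basket (more than 60 mm past the open edge, still at deck height) ((y of clamp1 in the frame of riser below -0.18 m and height (world z) of clamp1 above 0.058 m) or (y of clamp2 in the frame of riser below -0.18 m and height (world z) of clamp2 above 0.058 m) or (y of clamp3 in the frame of riser below -0.18 m and height (world z) of clamp3 above 0.058 m)).
It fails at once if the vial or the pot is shifted by more than 15 mm or tipped (distance of any of vial, pot from where it was at the start of the episode above 0.015 m or angle between any of vial, pot's own z axis and vertical above 0.3 rad).
It also fails if it takes over 53 s, if anything falls off the work surface, if the arm or the gripper's body presses on something with over 40 N, if the wrist force passes 120 N, or if a joint passes its speed limit or range.

## Working session

There is one attempt and no reset: what is moved stays moved. The work goes in short steps, Python scripts to look and compute and a tool call to move; the robot and the scene stay as the last step left them, time stands still between calls to the robot, and variables do not carry over. Pictures are saved under pics/ and viewed, at most 10 in all, crops included, and the job is handed in when it is done.

Besides the shell and the picture viewer there is one more tool, called after "Emit:" by a JSON object that holds its "fn" and its "kwargs", one argument or row to a line. send_rows: Moves the arm, as the interface text tells. Its arguments: {"type":"object","properties":{"plan":{"type":"array"},"newtons":{"type":"number"}},"required":["plan"]}

```bash
mkdir -p pics
python3 - <<'E'
from rig import ctrl, viewer
import cv2,numpy as np
s=ctrl.read_state();print(s['t'],s['tool_pos'],np.round(s['ee_rot'],3),s['gripper_width'])
for n in ['scene','side','wrist']:
    m=viewer.camera_model(n);print(n,m)
a=viewer.get_image('scene');b=viewer.get_image('wrist')
cv2.imwrite('pics/a.png',a[:,:,::-1]);cv2.imwrite('pics/w.png',b[:,:,::-1])
E
```

```text
0.0 [163.28981964 524.83663025 201.84031871] [[-0.955  0.297 -0.001]
 [ 0.297  0.955 -0.001]
 [ 0.    -0.001 -1.   ]] 87.74959336425766
scene {'vertical_fov': 48.34170714249004, 'cx': 282.0524496045294, 'cy': 203.69974728627827, 'dist': array([-0.08880844,  0.        ,  0.        ,  0.        ,  0.        ]), 'T': array([[ 4.81315342e-01,  4.70453045e-01, -7.39600888e-01,
         1.06542879e+03],
       [ 8.76300172e-01, -2.78297689e-01,  3.93253614e-01,
        -2.18619338e+02],
       [-2.08218581e-02, -8.37391383e-01, -5.46207032e-01,
         4.07982370e+02],
       [ 0.00000000e+00,  0.00000000e+00,  0.00000000e+00,
         1.00000000e+00]])}
side {'vertical_fov': 46.322748748444454, 'cx': 278.4924372868865, 'cy': 221.77216200733085, 'dist': array([-0.05582241,  0.        ,  0.        ,  0.        ,  0.        ]), 'T': array([[-9.56618260e-01, -1.40454523e-01,  2.55252878e-01,
         4.07638052e+02],
       [-2.90639339e-01,  5.20972544e-01, -8.02568616e-01,
         5.64681558e+02],
       [-2.02553492e-02, -8.41938321e-01, -5.39193458e-01,
         4.31492438e+02],
       [ 0.00000000e+00,  0.00000000e+00,  0.00000000e+00,
         1.00000000e+00]])}
wrist {'vertical_fov': 71.40659232224263, 'cx': 277.78539842071194, 'cy': 212.24412934844077, 'dist': array([0.00703407, 0.        , 0.        , 0.        , 0.        ]), 'T_tool_cam': array([[ 8.57717240e-04, -9.55675731e-01, -2.94420043e-01,
         7.73387611e+01],
       [ 9.99999476e-01,  9.84074151e-04, -2.81023640e-04,
         1.63523464e-01],
       [ 5.58298627e-04, -2.94419648e-01,  9.55676074e-01,
        -1.81685454e+02],
       [ 0.00000000e+00,  0.00000000e+00,  0.00000000e+00,
         1.00000000e+00]])}
```

View pics/a.png

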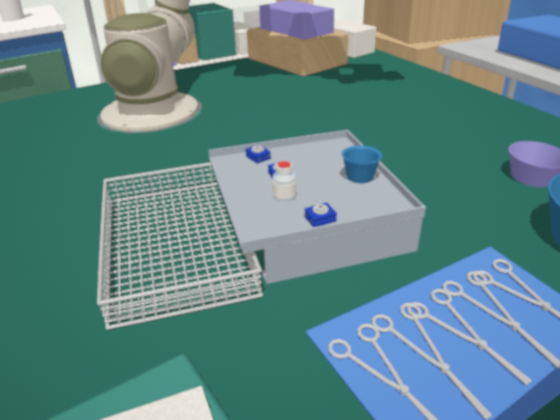

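View pics/w.png

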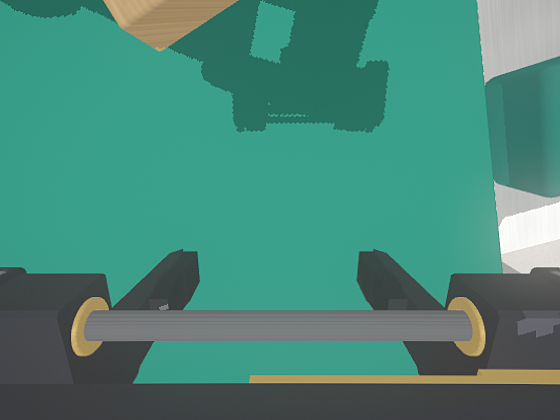

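The scene picture shows the basket at left (100–260, 140–320) and the riser deck to its right. The clamps are at about (258,152), (275,170, half hidden) and (320,213). The vial is at (284,185) and the pot at (361,165). The wrist view shows neither the riser nor the clamps.

Run:
```python
from rig import ctrl, viewer
import cv2,numpy as np
b=viewer.get_image('side');cv2.imwrite('pics/s_full.png',b[:,:,::-1])
cv2.imwrite('pics/s.png',cv2.resize(b[:,:,::-1],(784,588),interpolation=cv2.INTER_CUBIC))
a=cv2.imread('pics/a.png')[120:280,190:430];cv2.imwrite('pics/ac.png',cv2.resize(a,None,fx=3.3,fy=3.3,interpolation=cv2.INTER_CUBIC))
```

```text
(no output)
```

View pics/s.png

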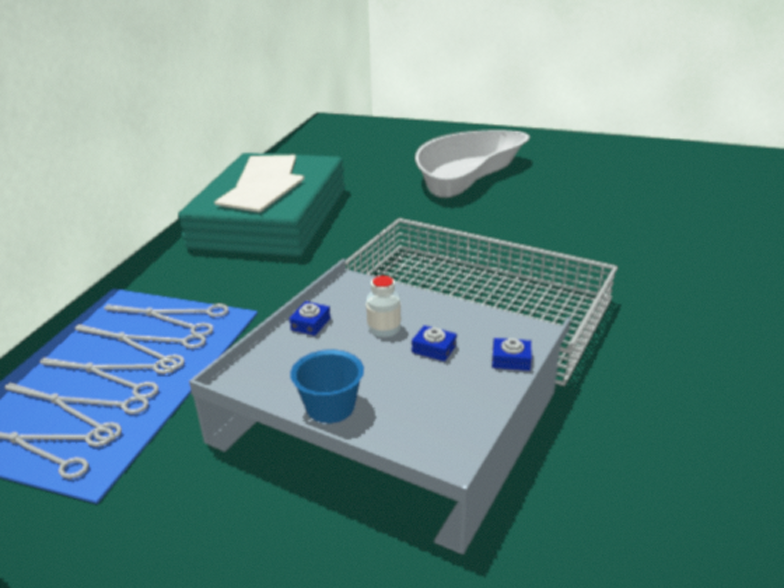

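View pics/ac.png

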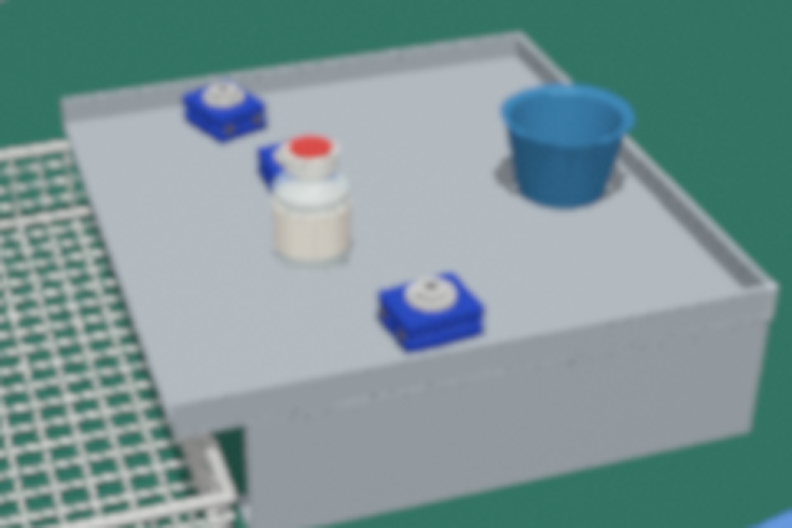

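Side view, in the enlarged picture's pixels: bolt heads at (309,309), (434,333) and (513,344), vial cap at (383,281) between the first two clamps, pot rim at (327,371). The riser's back corners are at (193,382) and (466,490). The scene crop agrees with this layout.

```bash
cat > h.py <<'E'
import numpy as np,cv2
from rig import viewer
def ray(n,px):
    m=viewer.camera_model(n);f=210/np.tan(np.radians(m['vertical_fov']/2))
    K=np.array([[f,0,m['cx']],[0,f,m['cy']],[0,0,1]])
    p=cv2.undistortPoints(np.array([[px]],float),K,m['dist'])[0,0]
    T=m['T'];return T[:3,3],T[:3,:3]@np.array([p[0],p[1],1])
def at(n,px,z):
    o,d=ray(n,px);return (o+d*(z-o[2])/d[2])[:2]
E
python3 - <<'E'
from h import *
S=lambda x,y:(x/1.4,y/1.4)
C=lambda x,y:(x/3.3+190,y/3.3+120)
side={'bl':(193,382,72),'br':(466,490,72),'fl':(345,263,72),'fr':(568,322,72),'A':(309,309,80),'B':(434,333,80),'Cc':(513,344,80),'vial':(383,281,112),'pot':(327,371,98)}
sc={'br':(520,33,72),'bl':(775,288,72),'fr':(62,98,72),'fl':(172,410,72),'Cc':(222,93,80),'A':(431,292,80),'vial':(310,146,112),'pot':(567,107,98)}
P={}
for k,(x,y,z) in side.items():
    a=at('side',S(x,y),z);b=at('scene',C(*sc[k][:2]),z) if k in sc else a
    P[k]=(a+b)/2;print(k,a.round(1),b.round(1))
r=[P[k] for k in('bl','br','fr','fl')];print([np.linalg.norm(r[i]-r[(i+1)%4]).round(1) for i in range(4)])
c=sum(r)/4
ux=(r[1]-r[0]+r[2]-r[3]);th=np.arctan2(ux[1],ux[0])
uy=((r[0]-r[3])+(r[1]-r[2]));print('c',c,'th x',th,'th from y',np.arctan2(uy[1],uy[0])-np.pi/2, 'uy',np.arctan2(uy[1],uy[0])+np.pi/2)
E
```

```text
bl [706.2 180.4] [712.2 178.5]
br [460.4 235.5] [463.7 233.3]
fl [653.1 -49.6] [662.6 -58.4]
fr [410.2   5.2] [410.2  -1.8]
A [649.6  59.1] [655.8  54.1]
B [524.7  67.1] [524.7  67.1]
Cc [453.8  65.5] [461.1  61. ]
vial [579.7  42.4] [581.7  42.9]
pot [587.9 166.6] [585.2 170. ]
[np.float64(253.1), np.float64(238.4), np.float64(253.8), np.float64(239.0)]
c [559.81431046  90.37599361] th x 2.921605526996917 th from y -0.21788341933030764 uy 2.9237092342594853
```

Emit:
{"fn": "send_rows", "kwargs": {
  "plan": [
    [[-0.0255, -0.0159, -0.003, 0, 0, 0, 0], [-0.0255, -0.0159, -0.003, 0, 0, 0, 0], [-0.0255, -0.0159, -0.003, 0, 0, 0, 0], [-0.0255, -0.0159, -0.003, 0, 0, 0, 0], [-0.0255, -0.0159, -0.003, 0, 0, 0, 0], [-0.0255, -0.0159, -0.003, 0, 0, 0, 0], [-0.0255, -0.0159, -0.003, 0, 0, 0, 0], [-0.0255, -0.0159, -0.003, 0, 0, 0, 0], [-0.0255, -0.0159, -0.003, 0, 0, 0, 0], [-0.0255, -0.0159, -0.003, 0, 0, 0, 0], [-0.0255, -0.0159, -0.003, 0, 0, 0, 0], [-0.0255, -0.0159, -0.003, 0, 0, 0, 0], [-0.0255, -0.0159, -0.003, 0, 0, 0, 0], [-0.0255, -0.0159, -0.003, 0, 0, 0, 0], [-0.0255, -0.0159, -0.003, 0, 0, 0, 0], [-0.0255, -0.0159, -0.003, 0, 0, 0, 0], [-0.0255, -0.0159, -0.003, 0, 0, 0, 0], [-0.0255, -0.0159, -0.003, 0, 0, 0, 0], [-0.0255, -0.0159, -0.003, 0, 0, 0, 0], [-0.0255, -0.0159, -0.003, 0, 0, 0, 0]]
  ],
  "newtons": 10
}}

```text
t: 2.15
tool_pos: [556.5, 68.9, 262.3]
ee_rot: [[-0.955, 0.297, -0.001], [0.297, 0.955, 0.0], [0.001, -0.0, -1.0]]
wrist_force: [0.9, 0.3, -0.0]
gripper_width: 0.3
grasp_force: 0.0
```

Emit:
{"fn": "send_rows", "kwargs": {
  "plan": [
    [[0, 0, 0, 0, 0, 0.149, 0], [0, 0, 0, 0, 0, 0.149, 0], [0, 0, 0, 0, 0, 0.149, 0], [0, 0, 0, 0, 0, 0.149, 0], [0, 0, 0, 0, 0, 0.149, 0], [0, 0, 0, 0, 0, 0.149, 0], [0, 0, 0, 0, 0, 0.149, 0], [0, 0, 0, 0, 0, 0.149, 0], [0, 0, 0, 0, 0, 0.149, 0], [0, 0, 0, 0, 0, 0.149, 0], [0, 0, 0, 0, 0, 0, 0], [0, 0, 0, 0, 0, 0, 0]]
  ]
}}

```text
t: 3.35
tool_pos: [555.8, 69.9, 262.3]
ee_rot: [[0.215, 0.977, -0.0], [0.977, -0.215, 0.0], [-0.0, -0.0, -1.0]]
wrist_force: [0.6, -0.1, -0.4]
gripper_width: 0.3
grasp_force: 0.0
```

Run:
```python
from rig import ctrl, viewer
import cv2,numpy as np
s=ctrl.read_state();print(s['t'],s['tool_pos'],np.round(s['ee_rot'],3),s['q'].round(2) if hasattr(s['q'],'round') else s['q'],s['gripper_width'])
np.savez('w2.npz',p=s['tool_pos'],R=s['ee_rot'])
b=viewer.get_image('wrist');cv2.imwrite('pics/w2r.png',b[:,:,::-1])
cv2.imwrite('pics/w2.png',cv2.resize(b[:,:,::-1],(784,588),interpolation=cv2.INTER_CUBIC))
```

```text
3.35 [555.84045839  69.9242654  262.26627518] [[ 0.215  0.977 -0.   ]
 [ 0.977 -0.215  0.   ]
 [-0.    -0.    -1.   ]] [-0.09  0.37  1.15  0.    1.63  0.13] 0.33721707936808837
```

View pics/w2.png

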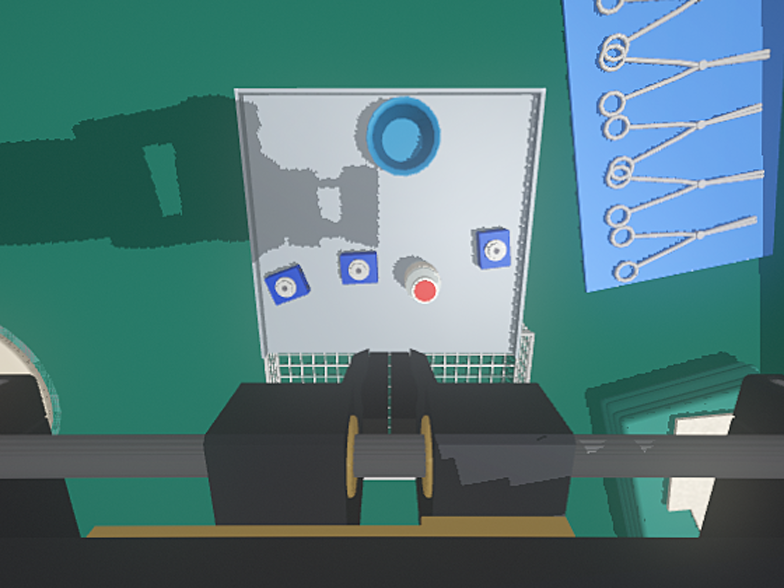

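The wrist view shows the bolt heads at (286,287), (359,269) and (495,250). The vial cap is at (425,290) and the pot rim centre at (404,135). The back corners of the riser are at (235,90) and (546,90), and its deck edge is at row ~353.

Run:
```python
from h import *
d=np.load('w2.npz');T=np.eye(4);T[:3,:3]=d['R'];T[:3,3]=d['p']
m=viewer.camera_model('wrist');f=210/np.tan(np.radians(m['vertical_fov']/2))
K=np.array([[f,0,m['cx']],[0,f,m['cy']],[0,0,1]]);T=T@m['T_tool_cam']
def W(x,y,z):
    p=cv2.undistortPoints(np.array([[[x/1.4,y/1.4]]]),K,m['dist'])[0,0]
    r=T[:3,:3]@[p[0],p[1],1];o=T[:3,3];return (o+r*(z-o[2])/r[2])[:2]
pts={'bl':(235,90,72),'br':(546,90,72),'fl':(265,357,72),'edge':(340,353,60),'C':(286,287,80),'B':(359,269,80),'A':(495,250,80),'vial':(425,290,112),'pot':(404,135,98)}
c=np.array([559.8,90.4]);U=np.array([[.976,-.217],[.217,.976]])
for k,v in pts.items():
    w=W(*v);t=(w-d['p'][:2]);print(k,w.round(1),'riser',(U@(w-c)).round(1),'tool xy',(d['R'][:2,:2].T@t).round(1))
```

```text
bl [461.2 233.6] riser [-127.3  118.4] tool xy [ 139.5 -127.6]
br [710.6 178.9] riser [128.  119.1] tool xy [139.7 127.7]
fl [412.6  -1.8] riser [-123.7 -121.9] tool xy [-100.9 -124.4]
edge [483.9 -18.7] riser [ -50.4 -123. ] tool xy [-102.   -51.2]
C [456.3  65.1] riser [-95.5 -47.2] tool xy [-26.2 -96.2]
B [526.1  67.2] riser [-27.8 -30. ] tool xy [ -9.1 -28.4]
A [649.6  58. ] riser [ 94.7 -12.1] tool xy [ 8.5 94.2]
vial [580.3  44.4] riser [ 30.  -40.5] tool xy [-19.7  29.4]
pot [588.5 168.5] riser [11.  82.5] tool xy [103.3  10.7]
```

Emit:
{"fn": "send_rows", "kwargs": {
  "plan": [
    [[0.016, -0.014, 0, 0, 0, 0, 0], [0.016, -0.014, 0, 0, 0, 0, 0], [0, 0, 0.028, 0, 0, 0, 0], [0, 0, 0.028, 0, 0, 0, 0], [0, 0, 0.028, 0, 0, 0, 0], [0, 0, 0.028, 0, 0, 0, 0], [0, 0, 0.028, 0, 0, 0, 0], [0, 0, 0.028, 0, 0, 0, 0], [0, 0, 0.014, 0, 0, 0, 0], [0, 0, 0.008, 0, 0, 0, 0], [0, 0, 0.005, 0, 0, 0, 0], [0, 0, 0, 0, 0, 0, 0]]
  ]
}}

```text
t: 4.6
tool_pos: [535.7, 107.3, 67.5]
ee_rot: [[0.218, 0.976, 0.0], [0.976, -0.218, -0.0], [-0.0, 0.0, -1.0]]
wrist_force: [0.3, 0.3, 0.2]
gripper_width: 0.7
grasp_force: 0.0
```

Emit:
{"fn": "send_rows", "kwargs": {
  "plan": [
    [[-0.01, 0, 0, 0, 0, 0, 0], [-0.01, 0, 0, 0, 0, 0, 0], [-0.01, 0, 0, 0, 0, 0, 0], [-0.01, 0, 0, 0, 0, 0, 0], [-0.01, 0, 0, 0, 0, 0, 0], [-0.01, 0, 0, 0, 0, 0, 0], [-0.01, 0, 0, 0, 0, 0, 0], [-0.01, 0, 0, 0, 0, 0, 0], [-0.01, 0, 0, 0, 0, 0, 0], [-0.01, 0, 0, 0, 0, 0, 0], [-0.01, 0, 0, 0, 0, 0, 0], [-0.01, 0, 0, 0, 0, 0, 0], [-0.01, 0, 0, 0, 0, 0, 0], [-0.01, 0, 0, 0, 0, 0, 0], [-0.01, 0, 0, 0, 0, 0, 0], [0, 0, 0, 0, 0, 0, 0], [0, 0, 0, 0, 0, 0, 0], [0, 0, 0, 0, 0, 0, 0]]
  ]
}}

```text
t: 6.4
tool_pos: [502.7, -38.8, 67.4]
ee_rot: [[0.219, 0.976, -0.0], [0.976, -0.219, 0.0], [0.0, -0.0, -1.0]]
wrist_force: [-0.1, 0.5, 0.4]
gripper_width: 0.5
grasp_force: 0.0
```

Run:
```python
from rig import viewer
import cv2,numpy as np
a=viewer.get_image('scene')[110:330,90:430,::-1];b=viewer.get_image('side')[140:420,120:480,::-1]
a=cv2.resize(a,(400,300));b=cv2.resize(b,(400,300))
cv2.imwrite('pics/c1.png',np.hstack([a,b]))
```

```text
(no output)
```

View pics/c1.png

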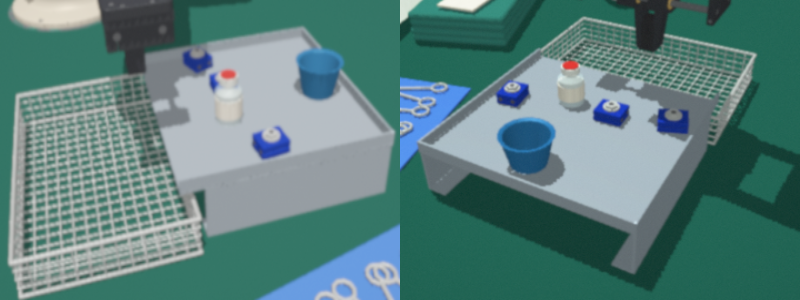

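The clamps show no movement: in the side half the middle clamp is still at (612,110), though the fingers now stand past the edge. I'll check the TCP reading against the cameras.

Run:
```python
from h import *
from rig import ctrl
s=ctrl.read_state();print(s['t'],s['tool_pos'])
def proj(n,P):
    m=viewer.camera_model(n);f=210/np.tan(np.radians(m['vertical_fov']/2))
    K=np.array([[f,0,m['cx']],[0,f,m['cy']],[0,0,1]]);T=np.linalg.inv(m['T'])
    return cv2.projectPoints(np.array([P],float),cv2.Rodrigues(T[:3,:3])[0],T[:3,3],K,m['dist'])[0][0,0]
for n in('scene','side'):
    p=proj(n,s['tool_pos']);print(n,p,proj(n,s['tool_pos']+[0,0,50]))
old=cv2.imread('pics/s_full.png');a=viewer.get_image('side')[:,:,::-1].copy()
d=np.abs(a.astype(int)-old).max(2)>40
cv2.imwrite('pics/d.png',d*255)
for im in(old,a):
    h=cv2.cvtColor(np.ascontiguousarray(im),cv2.COLOR_BGR2HSV);mk=cv2.inRange(h,(112,150,60),(128,255,255))
    n,l,st,c=cv2.connectedComponentsWithStats(mk);print([(c[i].round(1),st[i,4]) for i in range(1,n) if st[i,4]>60])
p=proj('side',s['tool_pos']);x,y=int(p[0]),int(p[1]);cv2.drawMarker(a,(x,y),(0,0,255),0,8)
sc=viewer.get_image('scene')[:,:,::-1].copy();p=proj('scene',s['tool_pos']);cv2.drawMarker(sc,(int(p[0]),int(p[1])),(0,0,255),0,8)
q=lambda im,x,y:cv2.resize(im[max(0,y-90):max(0,y-90)+150,max(0,x-80):max(0,x-80)+200],(400,300),interpolation=cv2.INTER_CUBIC)
cv2.imwrite('pics/c2.png',np.hstack([q(sc,int(p[0]),int(p[1])),q(a,x,y)]))
```

```text
6.5 [502.75964969 -38.75255653  67.4354013 ]
scene [208.44047579 183.16946595] [204.6633362  152.08662928]
side [342.33167981 207.00959883] [344.10561355 175.99287135]
[(array([221.4, 229. ]), np.int32(321)), (array([309.4, 246.6]), np.int32(397)), (array([365.1, 254.8]), np.int32(407))]
[(array([221.4, 229. ]), np.int32(319)), (array([309.4, 246.7]), np.int32(399)), (array([364.9, 254.8]), np.int32(397))][ WARN:0@0.715] global loadsave.cpp:1063 imwrite_ Unsupported depth image for selected encoder is fallbacked to CV_8U.
```

View pics/c2.png

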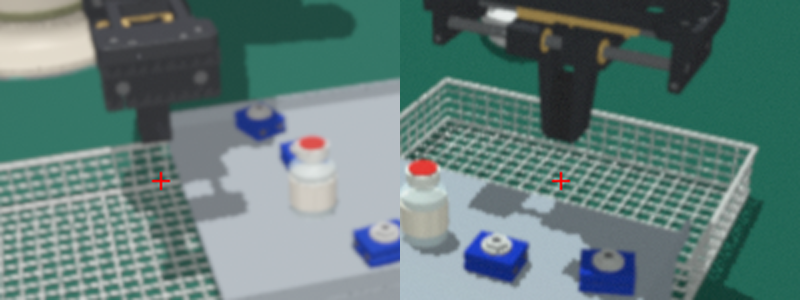

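The real fingertips sit about 20 px above the projected TCP (red crosses) in both views, so they are roughly 33 mm higher than reported. I'll work out whether the pose or the finger length is off.

Run:
```python
from h import *
from rig import ctrl
s=ctrl.read_state();print(s['tool_pos'],s['q'],s['gripper_width'])
m=viewer.camera_model('wrist');f=210/np.tan(np.radians(m['vertical_fov']/2))
K=np.array([[f,0,m['cx']],[0,f,m['cy']],[0,0,1]])
T=np.linalg.inv(m['T_tool_cam'])
for z in(0,-20,-33,-64):
  for x in(9,-9):
    print(z,x,cv2.projectPoints(np.array([[x,0,z],[x,17.5,z],[x,61.5,z]],float),cv2.Rodrigues(T[:3,:3])[0],T[:3,3],K,m['dist'])[0].reshape(-1).round(0))
# clamp blobs seen now by wrist, using reported pose
W=np.eye(4);W[:3,:3]=s['ee_rot'];W[:3,3]=s['tool_pos'];W=W@m['T_tool_cam']
im=viewer.get_image('wrist');cv2.imwrite('pics/w3r.png',im[:,:,::-1])
h=cv2.cvtColor(im,cv2.COLOR_RGB2HSV);mk=cv2.inRange(h,(112,150,60),(128,255,255))
n,l,st,c=cv2.connectedComponentsWithStats(cv2.morphologyEx(mk,cv2.MORPH_CLOSE,np.ones((9,9))))
for i in range(1,n):
  if st[i,4]>100:
    for z in (75,):
      p=cv2.undistortPoints(np.array([[c[i]]]),K,m['dist'])[0,0];r=W[:3,:3]@[p[0],p[1],1];o=W[:3,3]
      print(c[i],st[i],(o+r*(z-o[2])/r[2]).round(1))
```

```text
[502.74725118 -38.80184389  67.45076836] [-3.12212610e-01  4.49458078e-01  1.62699670e+00  1.42556010e-06
  1.06515395e+00 -9.17312657e-02] 0.1666134143252376
0 9 [279. 229. 306. 229. 372. 229.]
0 -9 [279. 253. 305. 253. 370. 254.]
-20 9 [280. 240. 309. 240. 383. 240.]
-20 -9 [280. 267. 308. 267. 380. 268.]
-33 9 [280. 249. 311. 249. 391. 249.]
-33 -9 [280. 278. 310. 278. 387. 278.]
-64 9 [280. 278. 319. 278. 416. 278.]
-64 -9 [280. 312. 317. 312. 411. 312.]
[500.77765568  34.0010989 ] [ 472    0   75   66 2730] [641.4  53.2  75. ]
[277.19322459  62.6909243 ] [ 245   32   64   61 2391] [524.6  65.8  75. ]
[159.4349232   94.82780922] [ 117   60   81   70 2474] [457.5  64.2  75. ]
```

Run:
```python
from h import *
from rig import ctrl
s=ctrl.read_state();R=s['ee_rot'];t=s['tool_pos']
out=[]
for n,(x0,y0) in(('scene',(130,70)),('side',(260,80))):
    m=viewer.camera_model(n);f=210/np.tan(np.radians(m['vertical_fov']/2))
    K=np.array([[f,0,m['cx']],[0,f,m['cy']],[0,0,1]]);T=np.linalg.inv(m['T'])
    im=viewer.get_image(n)[y0:y0+150,x0:x0+170,::-1].copy() if n=='side' else viewer.get_image(n)[y0:y0+150,x0:x0+170,::-1].copy()
    im=cv2.resize(im,(0,0),fx=2.35,fy=2.35,interpolation=cv2.INTER_CUBIC)
    for z,hx,hy,col in((-64,37.5,93.5,(0,0,255)),(-97,37.5,93.5,(0,255,0)),(-33,9,17.5,(255,255,0))):
        P=np.array([[hx,hy,z],[-hx,hy,z],[-hx,-hy,z],[hx,-hy,z]])@R.T+t
        p=cv2.projectPoints(P,cv2.Rodrigues(T[:3,:3])[0],T[:3,3],K,m['dist'])[0].reshape(-1,2)
        cv2.polylines(im,[((p-[x0,y0])*2.35).astype(int)],True,col,1)
    out.append(im)
cv2.imwrite('pics/c3.png',np.hstack(out))
```

```text
(no output)
```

View pics/c3.png

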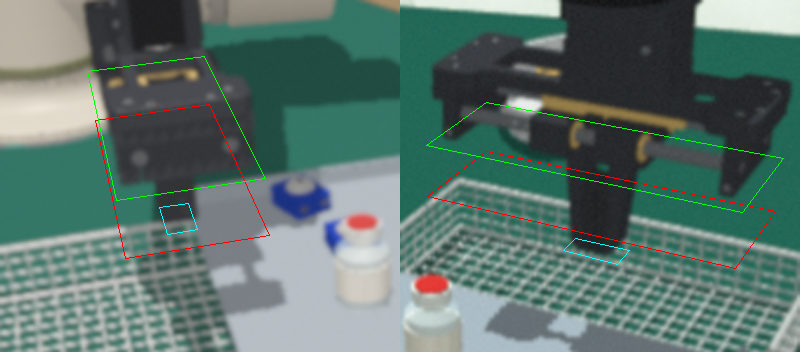

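The green (−97 mm) and cyan (−33 mm) outlines match the body and the fingertip. The fingers therefore end about 33 mm short of the reported TCP, and the body is still 64 mm above the tips. The first pass went over the clamp without touching it. I'll go back and sweep with reported z ≈ 34.

Emit:
{"fn": "send_rows", "kwargs": {
  "plan": [
    [[0.03, 0, 0, 0, 0, 0, 0], [0.03, 0, 0, 0, 0, 0, 0], [0.03, 0, 0, 0, 0, 0, 0], [0.03, 0, 0, 0, 0, 0, 0], [0.03, 0, 0, 0, 0, 0, 0], [0, 0, 0, 0, 0, 0, 0], [0, 0, 0.01, 0, 0, 0, 0], [0, 0, 0.01, 0, 0, 0, 0], [0, 0, 0.006, 0, 0, 0, 0], [0, 0, 0.004, 0, 0, 0, 0], [0, 0, 0.003, 0, 0, 0, 0], [0, 0, 0, 0, 0, 0, 0], [0, 0, 0, 0, 0, 0, 0]]
  ]
}}

```text
t: 8.05
tool_pos: [535.7, 107.1, 34.6]
ee_rot: [[0.219, 0.976, 0.0], [0.976, -0.219, 0.0], [0.0, 0.0, -1.0]]
wrist_force: [-0.7, 0.7, 0.2]
gripper_width: 0.4
grasp_force: 0.0
```

No contact with the deck. Sweeping the middle clamp.

Emit:
{"fn": "send_rows", "kwargs": {
  "plan": [
    [[-0.01, 0, 0, 0, 0, 0, 0], [-0.01, 0, 0, 0, 0, 0, 0], [-0.01, 0, 0, 0, 0, 0, 0], [-0.01, 0, 0, 0, 0, 0, 0], [-0.01, 0, 0, 0, 0, 0, 0], [-0.01, 0, 0, 0, 0, 0, 0], [-0.01, 0, 0, 0, 0, 0, 0], [-0.01, 0, 0, 0, 0, 0, 0], [-0.01, 0, 0, 0, 0, 0, 0], [-0.01, 0, 0, 0, 0, 0, 0], [-0.01, 0, 0, 0, 0, 0, 0], [-0.01, 0, 0, 0, 0, 0, 0], [-0.01, 0, 0, 0, 0, 0, 0], [-0.01, 0, 0, 0, 0, 0, 0], [-0.01, 0, 0, 0, 0, 0, 0], [0, 0, 0, 0, 0, 0, 0], [0, 0, 0, 0, 0, 0, 0], [0, 0, 0, 0, 0, 0, 0]]
  ]
}}

```text
t: 9.85
tool_pos: [502.7, -38.8, 34.4]
ee_rot: [[0.219, 0.976, -0.0], [0.976, -0.219, 0.0], [0.0, -0.0, -1.0]]
wrist_force: [0.3, 0.9, 0.4]
gripper_width: 0.6
grasp_force: 0.0
```

```bash
cat > blobs.py <<'E'
from h import *
from rig import ctrl
print(ctrl.read_state()['t'])
for n in('side','scene'):
    im=viewer.get_image(n);cv2.imwrite(f'pics/{n}_now.png',im[:,:,::-1])
    h=cv2.cvtColor(im,cv2.COLOR_RGB2HSV)
    for nm,lo,hi in(('clamp',(112,150,50),(128,255,255)),('red',(0,150,120),(6,255,255)),('pot',(98,150,60),(108,255,255))):
        k,l,st,c=cv2.connectedComponentsWithStats(cv2.inRange(h,lo,hi))
        print(n,nm,[(c[i].round(1).tolist(),int(st[i,4])) for i in range(1,k) if st[i,4]>20])
E
python3 blobs.py
```

```text
9.85
side clamp [([221.4, 229.0], 321), ([364.9, 254.9], 402)]
side red [([273.1, 200.3], 75)]
side pot [([88.1, 222.0], 826), ([88.2, 299.7], 5126), ([95.1, 231.6], 735), ([69.7, 250.3], 964), ([234.0, 273.9], 1940), ([52.4, 274.0], 1078), ([25.2, 297.7], 1197), ([53.0, 334.3], 23)]
scene clamp [([256.9, 155.1], 169), ([199.9, 213.0], 302), ([320.3, 216.8], 313)]
scene red [([283.6, 164.3], 31)]
scene pot [([361.3, 162.4], 1018), ([554.9, 206.7], 600), ([545.3, 402.6], 77), ([526.4, 416.4], 28)]
```

The middle clamp is in the basket (scene 200,213), and the vial and the pot haven't moved. Next is the clamp near the −x side.

Emit:
{"fn": "send_rows", "kwargs": {
  "plan": [
    [[0, 0, -0.025, 0, 0, 0, 0], [0, 0, -0.025, 0, 0, 0, 0], [0.027, -0.0136, 0, 0, 0, 0, 0], [0.027, -0.0136, 0, 0, 0, 0, 0], [0.027, -0.0136, 0, 0, 0, 0, 0], [0.027, -0.0136, 0, 0, 0, 0, 0], [0.027, -0.0136, 0, 0, 0, 0, 0], [0, 0, 0, 0, 0, 0, 0], [0, 0, 0.015, 0, 0, 0, 0], [0, 0, 0.015, 0, 0, 0, 0], [0, 0, 0.01, 0, 0, 0, 0], [0, 0, 0.006, 0, 0, 0, 0], [0, 0, 0.004, 0, 0, 0, 0], [0, 0, 0, 0, 0, 0, 0], [0, 0, 0, 0, 0, 0, 0]]
  ]
}}

```text
t: 11.45
tool_pos: [466.2, 107.5, 34.8]
ee_rot: [[0.219, 0.976, 0.001], [0.976, -0.219, -0.0], [0.0, 0.001, -1.0]]
wrist_force: [0.2, 0.5, 0.1]
gripper_width: 0.4
grasp_force: 0.0
```

Emit:
{"fn": "send_rows", "kwargs": {
  "plan": [
    [[-0.01, 0, 0, 0, 0, 0, 0], [-0.01, 0, 0, 0, 0, 0, 0], [-0.01, 0, 0, 0, 0, 0, 0], [-0.01, 0, 0, 0, 0, 0, 0], [-0.01, 0, 0, 0, 0, 0, 0], [-0.01, 0, 0, 0, 0, 0, 0], [-0.01, 0, 0, 0, 0, 0, 0], [-0.01, 0, 0, 0, 0, 0, 0], [-0.01, 0, 0, 0, 0, 0, 0], [-0.01, 0, 0, 0, 0, 0, 0], [-0.01, 0, 0, 0, 0, 0, 0], [-0.01, 0, 0, 0, 0, 0, 0], [-0.01, 0, 0, 0, 0, 0, 0], [-0.005, 0, 0, 0, 0, 0, 0], [0, 0, 0, 0, 0, 0, 0], [0, 0, 0, 0, 0, 0, 0], [0, 0, 0, 0, 0, 0, 0]]
  ]
}}

```text
t: 13.15
tool_pos: [436.4, -23.9, 34.5]
ee_rot: [[0.219, 0.976, 0.0], [0.976, -0.219, 0.0], [0.0, 0.0, -1.0]]
wrist_force: [0.3, 0.5, 0.2]
gripper_width: 0.5
grasp_force: 0.0
```

```bash
python3 blobs.py
```

```text
13.15
side clamp [([221.4, 229.0], 320), ([406.0, 239.8], 40)]
side red [([273.1, 200.3], 75)]
side pot [([87.8, 222.0], 829), ([88.2, 299.7], 5125), ([95.4, 231.6], 736), ([69.6, 250.4], 968), ([234.0, 273.9], 1939), ([52.6, 274.1], 1081), ([25.4, 297.7], 1198), ([53.0, 334.3], 23)]
scene clamp [([185.9, 187.6], 232), ([200.0, 213.0], 307), ([320.3, 216.8], 313)]
scene red [([283.4, 164.4], 33)]
scene pot [([551.3, 41.1], 50), ([361.3, 162.4], 1019), ([554.9, 206.7], 600), ([543.7, 403.6], 93)]
```

Emit:
{"fn": "send_rows", "kwargs": {
  "plan": [
    [[0, 0, -0.04, 0, 0, 0, 0], [0, 0, -0.04, 0, 0, 0, 0], [0.0204, 0.0238, 0, 0, 0, 0, 0], [0.0204, 0.0238, 0, 0, 0, 0, 0], [0.0204, 0.0238, 0, 0, 0, 0, 0], [0.0204, 0.0238, 0, 0, 0, 0, 0], [0.0204, 0.0238, 0, 0, 0, 0, 0], [0.0204, 0.0238, 0, 0, 0, 0, 0], [0.0204, 0.0238, 0, 0, 0, 0, 0], [0.0204, 0.0238, 0, 0, 0, 0, 0], [0, 0, 0, 0, 0, 0, 0], [0, 0, 0.025, 0, 0, 0, 0], [0, 0, 0.025, 0, 0, 0, 0], [0, 0, 0.015, 0, 0, 0, 0], [0, 0, 0.008, 0, 0, 0, 0], [0, 0, 0.004, 0, 0, 0, 0], [0, 0, 0.003, 0, 0, 0, 0], [0, 0, 0, 0, 0, 0, 0], [0, 0, 0, 0, 0, 0, 0]]
  ]
}}

```text
t: 15.15
tool_pos: [658.2, 93.3, 35.1]
ee_rot: [[0.219, 0.976, 0.001], [0.976, -0.219, -0.0], [0.0, 0.001, -1.0]]
wrist_force: [0.7, -0.4, -0.3]
gripper_width: 0.4
grasp_force: 0.0
```

Emit:
{"fn": "send_rows", "kwargs": {
  "plan": [
    [[-0.01, 0, 0, 0, 0, 0, 0], [-0.01, 0, 0, 0, 0, 0, 0], [-0.01, 0, 0, 0, 0, 0, 0], [-0.01, 0, 0, 0, 0, 0, 0], [-0.01, 0, 0, 0, 0, 0, 0], [-0.01, 0, 0, 0, 0, 0, 0], [-0.01, 0, 0, 0, 0, 0, 0], [-0.01, 0, 0, 0, 0, 0, 0], [-0.01, 0, 0, 0, 0, 0, 0], [-0.01, 0, 0, 0, 0, 0, 0], [-0.01, 0, 0, 0, 0, 0, 0], [-0.01, 0, 0, 0, 0, 0, 0], [-0.01, 0, 0, 0, 0, 0, 0], [-0.01, 0, 0, 0, 0, 0, 0], [-0.01, 0, 0, 0, 0, 0, 0], [-0.01, 0, 0, 0, 0, 0, 0], [0, 0, 0, 0, 0, 0, 0], [0, 0, 0, 0, 0, 0, 0], [0, 0, 0, 0, 0, 0, 0]]
  ]
}}

```text
t: 17.05
tool_pos: [622.9, -62.4, 34.5]
ee_rot: [[0.219, 0.976, 0.0], [0.976, -0.219, 0.0], [0.0, -0.0, -1.0]]
wrist_force: [-0.4, -0.4, 0.4]
gripper_width: 0.8
grasp_force: 0.0
```

Emit:
{"fn": "send_rows", "kwargs": {
  "plan": [
    [[0, 0, -0.04, 0, 0, 0, 0], [0, 0, -0.04, 0, 0, 0, 0], [0, 0, -0.04, 0, 0, 0, 0], [0, 0, -0.04, 0, 0, 0, 0], [0, 0, 0, 0, 0, 0, 0], [0, 0, 0, 0, 0, 0, 0]]
  ]
}}

```text
t: 17.65
tool_pos: [622.9, -62.4, 194.7]
ee_rot: [[0.219, 0.976, 0.001], [0.976, -0.219, -0.0], [-0.0, 0.001, -1.0]]
wrist_force: [-0.3, 0.1, -0.2]
gripper_width: 0.7
grasp_force: 0.0
```

```bash
python3 blobs.py; python3 -c "
import cv2;a=cv2.imread('pics/scene_now.png')[110:350,80:430];cv2.imwrite('pics/end.png',cv2.resize(a,None,fx=2.2,fy=2.2))"
```

```text
17.65
side clamp [([406.0, 239.8], 41)]
side red [([272.8, 200.3], 74)]
side pot [([86.9, 222.4], 848), ([88.4, 299.8], 5011), ([95.1, 231.7], 729), ([69.5, 250.4], 952), ([234.0, 273.9], 1939), ([52.6, 274.1], 1063), ([25.4, 297.7], 1181), ([52.9, 334.5], 21)]
scene clamp [([185.8, 187.7], 229), ([200.1, 213.1], 311), ([209.1, 266.1], 525)]
scene red [([283.3, 164.3], 35)]
scene pot [([517.5, 34.6], 43), ([543.8, 39.6], 94), ([555.2, 58.4], 67), ([361.3, 162.4], 1020), ([554.9, 206.6], 601), ([539.8, 407.0], 106)]
```

View pics/end.png

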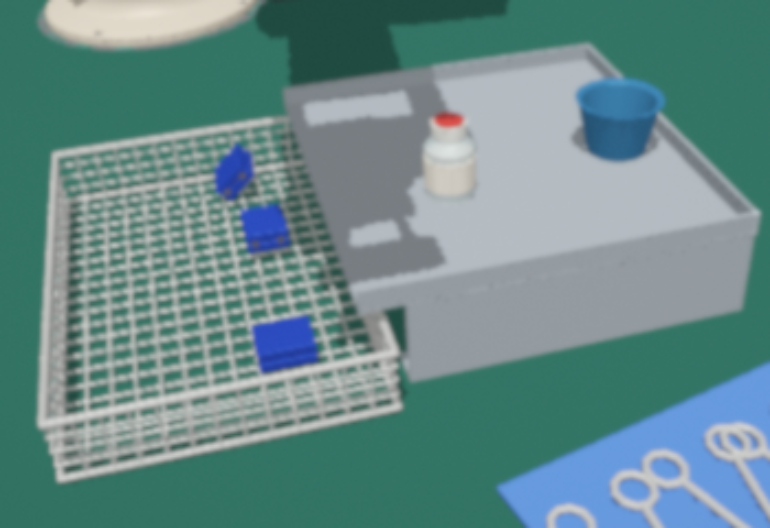

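All three clamps are in the basket: pixels (235,172), (266,230) and (286,343). One is standing on edge but still. The vial and the pot are in place, and the arm is clear of everything.

```bash
python3 -c "
from rig import ticket;print(ticket.close_job())"
```

```text
the job is handed in; nothing more can be done
None
```

I swept all three clamps over the open edge into the wash basket and handed the job in at about 18 s; in the last pictures the vial and pot hadn't moved, and one clamp was resting on its edge inside the basket (the hand-in gave no verdict).

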